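Clear and unlock the reagent lock box

ROBOT

A 6-joint arm with a two-finger parallel gripper is mounted at the origin on the work surface. World frame = base frame: x ahead of the robot, y to its left, z up, the work surface at z = 0. Lengths are in m, angles in rad, forces in N, time in s.
With the tool pointing down it reaches from about 0.375 to 0.9 m from the base axis. Payload 3.1 kg.
Tool frame: the origin (TCP) lies between the finger pads; the fingertips stand manip.nose_length ahead of it and the grasp point (between the pads) lies 5 mm behind it (manip.nose_length is the distance from the TCP to the fingertips, in m); z points along the fingers, y is the line along which they close (so a half turn about z gives the same grasp; the last joint's range is limited). The gripper opens to 85 mm and grips with 20 to 120 N. Pads are 22 mm wide; open, the fingers measure 114 mm over their backs; the gripper's body (76 mm by 85 mm) begins 54 mm behind the grasp point. The pads swing forward as they close: fully open they stand 13 mm farther back than shut.
Start: joints at [1.109, 0.527, 1.433, -0, 1.181, -0.178], TCP at [0.174, 0.6, 0.245] pointing down, gripper open.
Joint ranges: [-3.08, 3.08], [-0.75, 2.2], [0.22, 2.44], [-1.43, 4.57], [0, 2.65], [-2.85, 2.85]. Speed limits (rad/s): [2.79, 2.79, 3.14, 3.14, 3.14, 3.14].

INTERFACE

Orientations are given as a unit quaternion [x, y, z, w].
In Python, from station import monitor, eyes, job, manip gives the robot as it stands.
- The arm moves only by the shell command python3 -m pendant 'ROWS' [FORCE]. ROWS is JSON, a list that holds one entry, the list of rows, each a list of 7 numbers: the shift along the tool's x, y, z as a fraction of full scale, then the turn, a rotation vector about the tool's x, y, z as a fraction of full scale, then the opening, from 0 (shut) to 1 (fully open). A call has 1 to 20 rows; each row shifts and turns the commanded pose from where the row before left it, along the tool's axes as they then stand; what a row does not reach is not made up. Full scale, the value 1, is 800 mm for a shift and 0.12 rad for a turn. A row lasts 1/10 s, in which the tool goes at most 50 mm and 8.59 degrees, less where a joint would pass 70% of its speed; a pose out of reach is approached as far as the arm can. A call with a number of a shift or a turn outside -1 to 1 is refused whole. A call with a gripper value outside its range is refused whole. The fingers move at their own pace and stop on an object; FORCE is the grip in N (left out, the last holds). Time passes only in rows, so rows that do not move let the fingers close. It gives the time, the measured TCP pose, the force, the opening and the grip force at its end, in the units of the state.
- monitor.sense(): the state, without advancing time (a new reading comes with each control period).
- eyes.snapshot(name): name is "side" or "top" or "wrist"; returns a dict with "pixels" (400x640x3 uint8, red, green, blue), "depth" (400x640 float32, m along the optical axis (not along the pixel's ray), 0 where there is no reading), "intrinsics" (3x3 intrinsics, pixels), "eye" and "attitude" of the camera in the world. Camera axes: x right, y down, z forward; pixel columns grow to the right and rows downward; lengths in m; the calibration is good to about 2 mm. A picture is of the moment at which its call begins.
- job.sign_off(): hands the job in; it is judged then, once.
The state is a dict: "t": time; "q": joint angles; "qd": joint speeds; "tau": joint torques, N m; "tcp_pos": TCP position; "tool_rot": TCP orientation; "force": force on the tool from outside, world axes, zero at the start; "ft_torque": the same for the moment, N m; "finger_gap": opening from 0.0 (shut) to 1.0 (fully open); "gripper_force": force on a finger pad.
Only numpy, scipy, OpenCV 4.12 (cv2) and the standard library are available. Lean on these libraries where they do the work, as an engineer would, in place of code of your own. Each camera call takes 0.05 s, during which the arm holds its last target. There are 200 camera calls.

TASK

Unlock the grey and blue reagent box: first stand the amber bottle that is on its lid upright in the free middle of the narrow white bottle step beside it, then turn the dial of the closed padlock until its white pointer clicks into the notch at the blue mark, and pull the padlock back from the staple so that the shackle comes out as far as it goes. Unhook the lock from the staple and lift it off, and finish still holding it in the gripper, shackle open and dial facing up, steady in the air at least 10 cm above the lid; do not shift the other things on the bench.

Things in the scene. Friction and masses are not known exactly. Their poses are not given: they have to be found in the camera images.
- chest: Reagent lock box, grey steel with a blue two-leaf lid, 240 (x) x 300 (y) x 100 mm high, fixed. Origin: centre of its underside; z up; the flat lid top is at z = 100 mm. A flat hasp strap (1 mm) lies on the lid along x with the staple standing up through it. The bottle stands on the +y part of the lid, the padlock lies near the middle.
- staple (a point): Foot of the staple, an upside-down U of 5 mm round steel standing on the lid in the box's y-z plane. This point: on the lid top, midway between its uprights (centres at y = -8 and +8 mm in the box's frame); cross bar 18.5 to 23.5 mm above the lid. At the start it is at about x = 46.5, y = 16 mm of the padlock: the short shackle leg runs through it, 1.5 mm free each side.
- padlock: Dial padlock, loose, 0.49 kg, lying on its back on the hasp, dial up. Aluminium case 58 x 58 mm, 24 mm thick. Origin: centre of the case's underside; z up through the dial; x points to the shackle. 12 marks on the case round the dial, the four large ones coloured: blue at +y (opens here), green at +x, red at -y, yellow at -x.
- padlock_knob (a point): Middle of the dial's grip, on the dial axis (padlock x = y = 0, z = 35.5 mm). The grip is a knurled black knob, 28 mm across and 15 mm high (z = 28 to 43 mm), on a black dial plate 40 mm across whose top is at z = 28 mm.
- padlock_dial (a joint): Angle of the dial on the case (rad), growing counter-clockwise seen from above, no stop; 0 (or 6.283, -6.283) = white pointer at blue. 12 notches, every 0.5236 rad, hold it with about 0.03 Nm; let go, it snaps into the nearest. Starts 1.5 to 3.14 rad from blue, either way. The shackle draws out only within about 0.1 rad of blue; elsewhere it stops after 1 to 3 mm.
- padlock_shackle (a joint): How far the shackle is drawn out of the case (m): 0 shut, 0.018 fully out. Friction of about 5 N holds it where it is.
- shackle_bow (a point): Middle of the inner edge of the shackle's cross bar (shut: padlock x = 51, y = 0, z = 12 mm). Shackle of 8 mm round steel, two straight legs at padlock y = -16 mm (long, captive) and +16 mm (short). When the case is pulled to its -x, the cross bar catches on the staple upright inside the shackle after about 2 mm and the shackle is drawn out.
- shackle_tip (a point): Tip of the shackle's short leg (shut: padlock x = 24, y = 16, z = 12 mm, 5 mm inside the case). Fully out it stands 13 mm in front of the case face (x = 29 mm); the shackle then stays out, and with the staple in the middle of that gap (at padlock x = 35 mm, 4 mm either way) the lock lifts straight up off it.
- bottle: Amber glass bottle with blue screw cap, 0.18 kg, 54 mm across, 105 mm high, upright. Origin: centre of its base; z up.
- bottle_cap (a point): Middle of the bottle's blue cap, on its axis, 93 mm above the base; the cap is 32 mm across and 24 mm high (81 to 105 mm above the base).
- step: White bottle step of bent sheet, fixed: tread 300 mm long (x) and 75 mm wide (y), 80 mm above the bench. Origin: centre of its footprint. A clear bottle (56 mm across, 115 mm high, orange cap) stands near its +x end and a white jar (60 mm across, 75 mm high) near its -x end, each about 112 mm from the middle.
- step_top (a point): Centre of the tread's upper face, the free place for the bottle; axes as the step's.
- clear_bottle: Clear bottle, orange cap, on the +x end of the step: leave alone. Origin: centre of its underside.
- white_jar: White jar on the -x end of the step: leave alone. Origin: centre of its underside.
- blue_rack: Blue tube rack 132 x 60 mm, 95 mm high with its tubes, left: leave alone. Origin: centre of its underside.
- tip_box: Yellow pipette-tip box 120 x 80 x 65 mm: leave alone. Origin: centre of its underside.
- beaker: Glass beaker 70 mm across, 85 mm high, at the back: leave alone. Origin: centre of its underside.
- carton: White carton 120 x 120 x 110 mm, right: leave alone. Origin: centre of its underside.
Not all that is in view belongs to the job. Leave any purple look-alike of the bottle alone.

How it is judged:
On the way, in this order (a step that is already met when the one before it is completed fails the run):
1. the bottle stands upright on the step, let go, with the padlock still shut (x of bottle in the frame of step_top between -0.075 and 0.075 m and y of bottle in the frame of step_top between -0.03 and 0.03 m and z of bottle in the frame of step_top between -0.005 and 0.006 m and angle between bottle's own z axis and vertical below 0.1 rad and contact force between the fingers and bottle below 0.1 N and value of joint padlock_shackle below 0.005 m), for 0.2 s.
2. the dial stands in the notch at the blue mark, shackle still shut ((value of joint padlock_dial between -6.4132 and -6.1532 rad or value of joint padlock_dial between -0.13 and 0.13 rad or value of joint padlock_dial between 6.1532 and 6.4132 rad) and value of joint padlock_shackle below 0.005 m and z of padlock in the frame of chest below 0.125 m), for 0.2 s.
3. the shackle is drawn out, the lock still lying on the lid (value of joint padlock_shackle above 0.015 m and z of padlock in the frame of chest below 0.125 m), for 0.1 s.
At the end, for the whole second after the job is handed in: Padlock held by the fingers, underside at least 90 mm above the lid, touching the box nowhere, dial up within 20 degrees, shackle at least 13 mm out, slower than 40 mm/s; bottle upright (6 degrees) on the step, within 75 mm along and 30 mm across of its centre (z of padlock in the frame of chest above 0.19 m and value of joint padlock_shackle above 0.013 m and angle between padlock's own z axis and vertical below 0.35 rad and contact force between the fingers and padlock above 2 N and contact force between padlock and chest below 0.05 N and linear speed of padlock below 0.04 m/s and x of bottle in the frame of step_top between -0.075 and 0.075 m and y of bottle in the frame of step_top between -0.03 and 0.03 m and z of bottle in the frame of step_top between -0.005 and 0.006 m and angle between bottle's own z axis and vertical below 0.1 rad); the arm keeps its last pose, push and grip.
It fails at once if the bottle is knocked over (angle between bottle's own z axis and vertical above 0.5 rad).
It fails at once if another thing on the bench or the step is shifted by more than 25 mm (distance of any of clear_bottle, white_jar, blue_rack, tip_box, beaker, carton from where it was at the start of the episode above 0.025 m).
It also fails if it takes over 72 s, if anything falls off the work surface, if the arm or the gripper's body presses on something with over 40 N, if the wrist force passes 120 N, or if a joint passes its speed limit or range.

## Working session

There is one attempt and no reset: what is moved stays moved. The work goes in short steps, Python scripts to look and compute and a shell command to move; the robot and the scene stay as the last step left them, time stands still between calls to the robot, and variables do not carry over. Pictures are saved under pics/ and viewed, at most 13 in all, crops included, and the job is handed in when it is done.

```bash
ls; mkdir -p pics; python3 - <<'E'
from station import monitor, eyes, job, manip
import cv2,numpy as np
s=monitor.sense();print({k:np.round(v,3).tolist() for k,v in s.items()});print(manip.nose_length)
for n in("top","side"):
    d=eyes.snapshot(n);np.savez(f"{n}0.npz",**d)
    cv2.imwrite(f"pics/{n}0.png",d["pixels"][...,::-1]);print(n,d["intrinsics"],d["eye"],d["attitude"])
E
```

```text
pics
{'t': 0.0, 'q': [1.109, 0.528, 1.434, 0.0, 1.181, -0.179], 'qd': [0.0, -0.001, 0.001, -0.001, 0.002, -0.001], 'tau': [-0.001, -44.236, -17.802, -0.0, 0.008, 0.0], 'tcp_pos': [0.174, 0.6, 0.244], 'tool_rot': [0.141, 0.99, -0.001, -0.0], 'force': [-0.231, 0.403, 0.69], 'ft_torque': [0.034, 0.026, 0.028], 'gripper_force': 0.0, 'finger_gap': 1.0}
0.014
top [[517.25888982   0.         325.54449444]
 [  0.         517.25888982 208.70967475]
 [  0.           0.           1.        ]] [ 0.29567817 -0.04879575  1.53098073] [-0.67410559  0.72983158 -0.08174883  0.07902311]
side [[462.86448297   0.         318.85996618]
 [  0.         462.86448297 198.84595902]
 [  0.           0.           1.        ]] [0.26854222 0.92665876 1.11549316] [-0.16957522  0.90352606 -0.38880934  0.06092788]
```

View pics/top0.png

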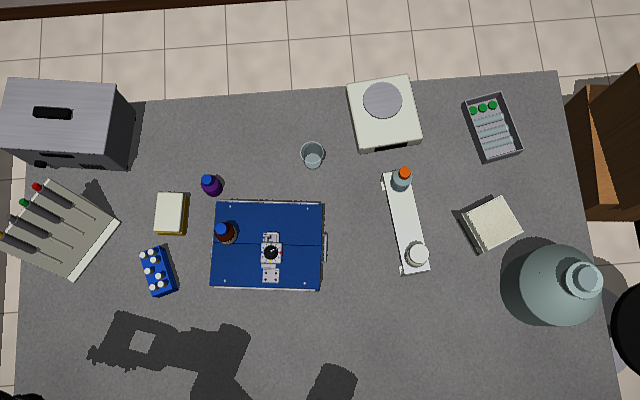

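View pics/side0.png

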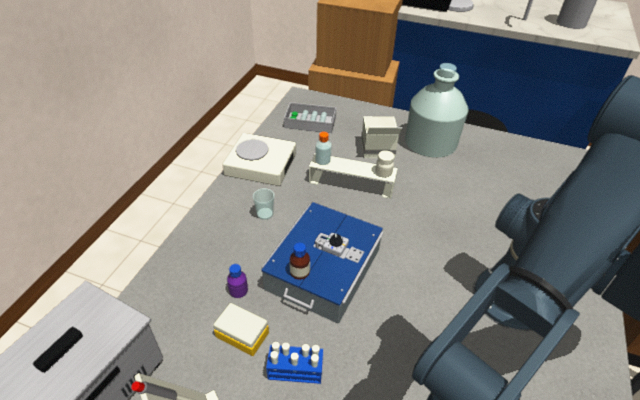

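Top view: the amber bottle with blue cap stands on the lid at (226,232). The purple look-alike is at (211,184), off the box, so I leave it alone. The padlock is at (270,252), and the step runs from (401,180) to (415,258). Side view: the bottle is at (300,262), the padlock at (335,240) and the step at (352,172). An enlarged crop will confirm the bottle, and I'll measure in the same script.

```bash
cat > h.py <<'E'
import numpy as np,cv2
from scipy.spatial.transform import Rotation as R
def ray(d,u,v):
    K=d["intrinsics"];r=np.linalg.inv(K)@np.array([u,v,1.]);return d["eye"],R.from_quat(d["attitude"]).as_matrix()@r
def onz(d,u,v,z):
    e,r=ray(d,u,v);return e+r*(z-e[2])/r[2]
def cross(d1,p1,d2,p2):
    e1,r1=ray(d1,*p1);e2,r2=ray(d2,*p2);r1=r1/np.linalg.norm(r1);r2=r2/np.linalg.norm(r2)
    s=np.linalg.lstsq(np.c_[r1,-r2],e2-e1,rcond=None)[0];a=e1+s[0]*r1;b=e2+s[1]*r2
    return (a+b)/2,np.linalg.norm(a-b)
def pts(d):
    h,w=d["depth"].shape;u,v=np.meshgrid(np.arange(w),np.arange(h));z=d["depth"]
    P=np.stack([u,v,np.ones_like(u)],-1)@np.linalg.inv(d["intrinsics"]).T*z[...,None]
    return P@R.from_quat(d["attitude"]).as_matrix().T+d["eye"]
def hsv(d): return cv2.cvtColor(np.ascontiguousarray(d["pixels"]),cv2.COLOR_RGB2HSV)
E
python3 - <<'E'
from h import *
T=dict(np.load("top0.npz"));S=dict(np.load("side0.npz"));P=pts(T);Q=pts(S)
r=lambda a:np.round(a,4).tolist()
def box(m,n,X):
    c=max(cv2.findContours(m.astype(np.uint8),0,1)[0],key=cv2.contourArea)
    print(n,r(cv2.minAreaRect(c)[0]),cv2.contourArea(c));return c
H=hsv(T)
# lid: points with z~.1 and blue
m=(abs(P[...,2]-.1)<.008)&(H[...,0]>100)&(H[...,0]<130)&(H[...,1]>120)
m[:190]=0;m[300:]=0;m[:,:205]=0;m[:,335:]=0
c=box(m,"lid",P)
w=np.array([onz(T,*p[0],.1)[:2] for p in c],np.float32);print(r(cv2.minAreaRect(w)[0]),cv2.minAreaRect(w)[1:],r(cv2.boxPoints(cv2.minAreaRect(w))),"z",np.median(P[m][:,2]))
m=(abs(P[...,2]-.08)<.012)&(H[...,1]<60)&(H[...,2]>170);m[:,:370]=0;m[:,445:]=0;m[:160]=0;m[285:]=0
c=box(m,"step",P);w=np.array([onz(T,*p[0],.08)[:2] for p in c],np.float32);print(r(cv2.minAreaRect(w)[0]),cv2.minAreaRect(w)[1:],r(cv2.boxPoints(cv2.minAreaRect(w))),"z",np.median(P[m][:,2]))
for n,(u0,u1,v0,v1) in dict(amber=(205,245,212,250),pad=(255,290,228,290),orange=(385,420,160,195),jar=(400,432,235,272)).items():
    p=P[v0:v1,u0:u1].reshape(-1,3);zt=np.percentile(p[:,2],99.);k=p[abs(p[:,2]-zt)<.008];print(n,"ztop",zt,len(k),r(k.mean(0)),r((k.min(0)+k.max(0))/2))
a=cv2.resize(T["pixels"][205:295,200:300,::-1],None,fx=6,fy=6,interpolation=2);cv2.imwrite("pics/crop1.png",a)
E
```

```text
lid [265.4576, 244.6295] 8479.0
[0.5394, 0.1052] ((0.3035082221031189, 0.23869755864143372), 83.7193374633789) [[0.4041999876499176, -0.032600000500679016], [0.6413999795913696, -0.05869999900460243], [0.6747000217437744, 0.24300000071525574], [0.4374000132083893, 0.26910001039505005]] z 0.10153112992323732
step [406.0235, 221.1059] 1611.5
[0.5801, -0.2942] ((0.2986988425254822, 0.07381758093833923), 5.814932823181152) [[0.4277999997138977, -0.2727000117301941], [0.43529999256134033, -0.34610000252723694], [0.7324000000953674, -0.3158000111579895], [0.7250000238418579, -0.24240000545978546]] z 0.08183144035977952
amber ztop 0.20973488992073153 106 [0.5723, 0.2113, 0.2064] [0.5722, 0.2111, 0.2082]
pad ztop 0.1474389664177924 88 [0.5113, 0.092, 0.1447] [0.5117, 0.092, 0.1459]
orange ztop 0.20102940326852559 98 [0.6893, -0.2856, 0.1971] [0.6892, -0.2864, 0.1984]
jar ztop 0.16263598305485633 237 [0.4735, -0.3053, 0.1581] [0.4718, -0.305, 0.1602]
```

View pics/crop1.png

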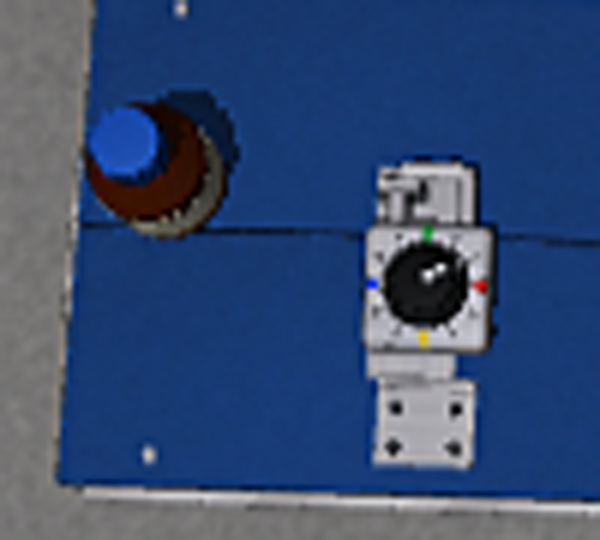

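The crop confirms it: blue cap at (125,140) on a dark amber body, standing on the lid, so that is the bottle meant. On the padlock the blue mark is at left (372,284), green at top, red at right and yellow at bottom. The white pointer at about (435,270) lies between green and red. The heights fit (cap 0.205, lid 0.10, step 0.08). I'm moving over the bottle.

```bash
cat >> h.py <<'E'
def go(x,y,z):
    "remaining shift in the tool axes, fraction of full scale"
    from station import monitor
    s=monitor.sense();t=R.from_quat(s["tool_rot"]);d=np.array([x,y,z])-s["tcp_pos"]
    print("t",round(s["t"],2),"tcp",np.round(s["tcp_pos"],4),"y-yaw deg",np.degrees(np.arctan2(*t.as_matrix()[:2,1][::-1])).round(2),"zaxis",t.as_matrix()[:,2].round(3),"F",np.round(s["force"],1),"gap",round(s["finger_gap"],3),"grip",round(s["gripper_force"],1))
    print("shift total/0.8:",np.round(t.inv().apply(d)/.8,4))
E
python3 -m pendant '[[[0,0,-0.0375,0,0,0,1],[-0.0511,-0.0273,0,0,0,0,1],[-0.0511,-0.0273,0,0,0,0,1],[-0.0511,-0.0273,0,0,0,0,1],[-0.0511,-0.0273,0,0,0,0,1],[-0.0511,-0.0273,0,0,0,0,1],[-0.0511,-0.0273,0,0,0,0,1],[-0.0511,-0.0273,0,0,0,0,1],[-0.0511,-0.0273,0,0,0,0,1],[-0.0511,-0.0273,0,0,0,0,1],[-0.0511,-0.0273,0,0,0,0,1],[-0.0511,-0.0273,0,0,0,0,1],[-0.0511,-0.0273,0,0,0,0,1],[0,0,0,0,0,0,1],[0,0,0,0,0,0,1]]]' 40
python3 - <<'E'
from h import *
go(.572,.211,.197)
from station import eyes
d=eyes.snapshot("wrist");np.savez("w1.npz",**d);cv2.imwrite("pics/w1.png",d["pixels"][...,::-1])
T=dict(np.load("top0.npz"));S=dict(np.load("side0.npz"))
def capc(D,u0,u1,v0,v1):
    H=hsv(D);m=((H[...,0]>100)&(H[...,0]<125)&(H[...,1]>150)&(H[...,2]>130)).astype(np.uint8)
    k=np.zeros_like(m);k[v0:v1,u0:u1]=m[v0:v1,u0:u1];n,l,s,c=cv2.connectedComponentsWithStats(k);i=1+s[1:,4].argmax();print(s[i],c[i]);return c[i]
a=capc(T,210,240,215,245);b=capc(S,285,315,235,260);print(cross(T,a,S,b), onz(T,*a,.203))
E
```

```text
t: 1.6
tcp_pos: [0.5725, 0.2105, 0.2745]
tool_rot: [0.142, 0.99, -0.0, -0.001]
force: [-0.5, 0.7, 0.6]
finger_gap: 1.002
gripper_force: 0.0
t 1.6 tcp [0.5725 0.2105 0.2745] y-yaw deg 73.65 zaxis [-0.002  0.    -1.   ] F [-0.5  0.7  0.6] gap 1.002 grip 0.0
shift total/0.8: [0.0007 0.0005 0.0969]
[215 223  11  11 100] [220.04 228.05]
[285 235  30  25 576] [299.49131944 244.87847222]
(array([0.57148852, 0.21132126, 0.21098437]), np.float64(0.0005573362205801281)) [0.57344101 0.21294156 0.203     ]
```

View pics/w1.png

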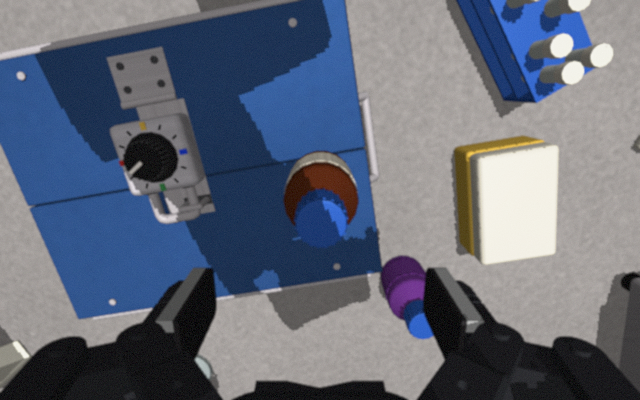

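Wrist view: the bottle cap at (320,220) is centred between the fingers. The padlock knob is at (150,158), with its pointer tip at (130,175) between red (122,162) and green (163,188). I'm going down and gripping the cap.

```bash
python3 -m pendant '[[[0,0.0005,0.05,0,0,0,1],[0,0,0.03,0,0,0,1],[0,0,0.018,0,0,0,1],[0,0,0,0,0,0,1],[0,0,0,0,0,0,0],[0,0,0,0,0,0,0],[0,0,0,0,0,0,0],[0,0,0,0,0,0,0],[0,0,0,0,0,0,0],[0,0,0,0,0,0,0],[0,0,0,0,0,0,0]]]' 40
```

```text
t: 2.75
tcp_pos: [0.573, 0.212, 0.1981]
tool_rot: [0.141, 0.99, 0.0, 0.001]
force: [0.1, -0.2, 5.0]
finger_gap: 0.346
gripper_force: 39.5
```

```bash
python3 -m pendant '[[[0,0,-0.03,0,0,0,0],[0,0,-0.04,0,0,0,0],[0,0,-0.03,0,0,0,0],[0,0,0,0,0,0,0],[0,0,0,0,0,0,0]]]' 40
python3 -c "
from h import *
go(.5803,-.2948,.277)"
```

```text
t: 3.25
tcp_pos: [0.5718, 0.2118, 0.276]
tool_rot: [0.141, 0.99, -0.0, -0.001]
force: [-0.3, 0.2, -2.6]
finger_gap: 0.346
gripper_force: 40.3
t 3.25 tcp [0.5718 0.2118 0.276 ] y-yaw deg 73.79 zaxis [-0.001 -0.    -1.   ] F [-0.3  0.2 -2.6] gap 0.346 grip 40.3
shift total/0.8: [-0.187  -0.6051 -0.0011]
```

```bash
python3 -m pendant '[[[-0.005,-0.0151,0,0,0,0,0],[-0.01,-0.03,0,0,0,0,0],[-0.012,-0.04,0,0,0,0,0],[-0.012,-0.04,0,0,0,0,0],[-0.0125,-0.04,0,0,0,0,0],[-0.0125,-0.04,0,0,0,0,0],[-0.0125,-0.04,0,0,0,0,0],[-0.0125,-0.04,0,0,0,0,0],[-0.0125,-0.04,0,0,0,0,0],[-0.0125,-0.04,0,0,0,0,0],[-0.0125,-0.04,0,0,0,0,0],[-0.0125,-0.04,0,0,0,0,0],[-0.0125,-0.04,0,0,0,0,0],[-0.0125,-0.04,0,0,0,0,0],[-0.0125,-0.04,0,0,0,0,0],[-0.008,-0.025,0,0,0,0,0],[-0.005,-0.015,0,0,0,0,0],[0,0,0,0,0,0,0],[0,0,0,0,0,0,0],[0,0,0,0,0,0,0]]]'
python3 - <<'E'
from h import *
go(.5803,-.2948,.180)
from station import eyes
d=eyes.snapshot("side");cv2.imwrite("pics/s1.png",cv2.resize(d["pixels"][90:230,240:450,::-1],None,fx=3,fy=3))
E
```

```text
t: 5.25
tcp_pos: [0.5829, -0.2934, 0.2767]
tool_rot: [0.14, 0.99, 0.001, -0.0]
force: [0.3, 0.5, -2.6]
finger_gap: 0.347
gripper_force: 40.2
t 5.25 tcp [ 0.5829 -0.2934  0.2767] y-yaw deg 73.89 zaxis [-0.001  0.001 -1.   ] F [ 0.3  0.5 -2.6] gap 0.347 grip 40.2
shift total/0.8: [ 0.0025 -0.0027  0.1209]
```

View pics/s1.png

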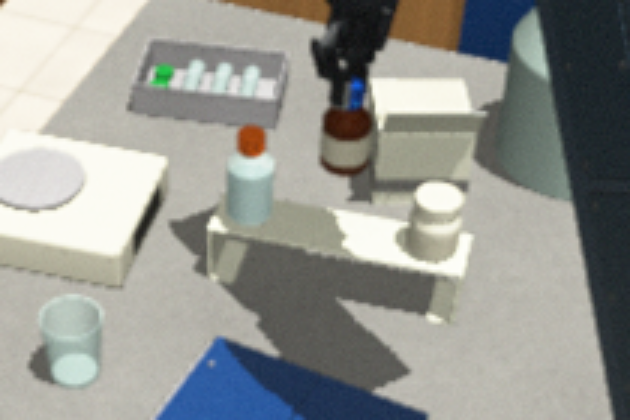

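Side crop: the bottle hangs upright at (346,140) above the free middle of the tread at (335,228). I'm lowering it.

```bash
python3 -m pendant '[[[0.0025,-0.0027,0.04,0,0,0,0],[0,0,0.04,0,0,0,0],[0,0,0.02,0,0,0,0],[0,0,0.01,0,0,0,0],[0,0,0.004,0,0,0,0],[0,0,0.003,0,0,0,0],[0,0,0,0,0,0,0],[0,0,0,0,0,0,0]]]'
python3 -c "
from h import *
go(.5803,-.2948,.178)"
```

```text
t: 6.1
tcp_pos: [0.581, -0.297, 0.1845]
tool_rot: [0.141, 0.99, -0.001, 0.001]
force: [0.0, -0.5, -2.0]
finger_gap: 0.347
gripper_force: 40.2
t 6.1 tcp [ 0.581  -0.297   0.1845] y-yaw deg 73.8 zaxis [ 0.002 -0.001 -1.   ] F [ 0.  -0.5 -2. ] gap 0.347 grip 40.2
shift total/0.8: [0.0016 0.0024 0.0081]
```

```bash
python3 -m pendant '[[[0,0.002,0.003,0,0,0,0],[0,0,0.0025,0,0,0,0],[0,0,0.002,0,0,0,0],[0,0,0,0,0,0,0],[0,0,0,0,0,0,0]]]'
python3 -c "
from h import *
go(.5803,-.2948,.178)"
```

```text
t: 6.6
tcp_pos: [0.5811, -0.2953, 0.1782]
tool_rot: [0.141, 0.99, -0.0, 0.0]
force: [-1.6, 0.6, 4.1]
finger_gap: 0.342
gripper_force: 40.6
t 6.6 tcp [ 0.5811 -0.2953  0.1782] y-yaw deg 73.8 zaxis [ 0.001 -0.001 -1.   ] F [-1.6  0.6  4.1] gap 0.342 grip 40.6
shift total/0.8: [0.0012 0.0003 0.0002]
```

Contact, the force went from -2 to +4 N. I'll release, lift and check.

```bash
python3 -m pendant '[[[0,0,0,0,0,0,0.5],[0,0,0,0,0,0,1],[0,0,0,0,0,0,1],[0,0,0,0,0,0,1],[0,0,0,0,0,0,1],[0,0,-0.02,0,0,0,1],[0,0,-0.04,0,0,0,1],[0,0,-0.05,0,0,0,1],[0,0,0,0,0,0,1],[0,0,0,0,0,0,1]]]'
python3 - <<'E'
from h import *
from station import eyes
S0=dict(np.load("side0.npz"));d=eyes.snapshot("side")
H=hsv(d);m=((H[...,0]>100)&(H[...,0]<125)&(H[...,1]>150)&(H[...,2]>100)).astype(np.uint8);m[:,:300]=0;m[:,390:]=0;m[:100]=0;m[200:]=0
n,l,s,c=cv2.connectedComponentsWithStats(m);i=1+s[1:,4].argmax();print(s[i],c[i],onz(d,*c[i],.18))
cv2.imwrite("pics/s2.png",cv2.resize(d["pixels"][90:230,240:450,::-1],None,fx=3,fy=3))
go(.512,.092,.25)
E
```

```text
t: 7.6
tcp_pos: [0.5813, -0.2955, 0.2667]
tool_rot: [0.141, 0.99, -0.001, 0.001]
force: [0.3, -0.1, -0.9]
finger_gap: 1.0
gripper_force: 0.0
[351 141   9   9  70] [354.82857143 144.92857143] [ 0.57735236 -0.28703915  0.18      ]
t 7.65 tcp [ 0.5805 -0.2949  0.2651] y-yaw deg 73.8 zaxis [-0.  0. -1.] F [ 0.5  0.8 -0. ] gap 1.002 grip 0.0
shift total/0.8: [0.2172 0.4405 0.019 ]
```

View pics/s2.png

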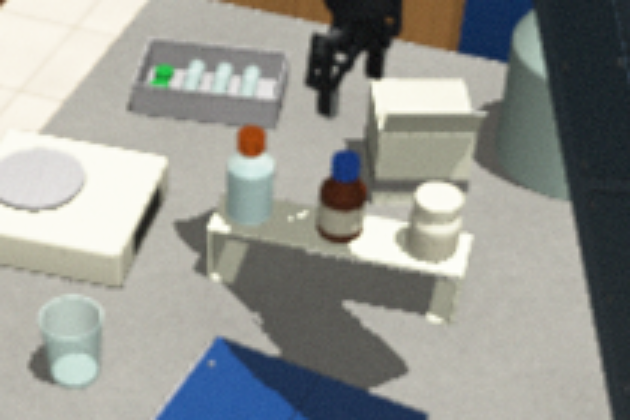

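The amber bottle stands upright on the tread at (341,200), between the clear bottle and the jar. Next I move over the padlock.

```bash
python3 -m pendant '[[[0.009,0.018,0,0,0,0,1],[0.018,0.0367,0,0,0,0,1],[0.018,0.0367,0,0,0,0,1],[0.018,0.0367,0,0,0,0,1],[0.018,0.0367,0,0,0,0,1],[0.018,0.0367,0,0,0,0,1],[0.018,0.0367,0,0,0,0,1],[0.018,0.0367,0,0,0,0,1],[0.018,0.0367,0,0,0,0,1],[0.018,0.0367,0,0,0,0,1],[0.018,0.0367,0,0,0,0,1],[0.018,0.0367,0,0,0,0,1],[0.0095,0.0188,0,0,0,0,1],[0,0,0,0,0,0,1],[0,0,0,0,0,0,1],[0,0,0,0,0,0,1]]]'
python3 - <<'E'
from h import *
from station import eyes
d=eyes.snapshot("wrist");np.savez("w2.npz",**d)
go(.512,.092,.25)
cv2.imwrite("pics/w2.png",cv2.resize(d["pixels"][60:310,160:480,::-1],None,fx=2.4,fy=2.4,interpolation=2))
E
```

```text
t: 9.25
tcp_pos: [0.5126, 0.091, 0.2648]
tool_rot: [0.141, 0.99, -0.0, -0.001]
force: [-0.5, -0.7, -0.1]
finger_gap: 1.002
gripper_force: 0.0
t 9.3 tcp [0.5128 0.0908 0.2649] y-yaw deg 73.73 zaxis [-0.001 -0.    -1.   ] F [ 0.6  0.2 -0.1] gap 1.002 grip 0.0
shift total/0.8: [0.0014 0.0012 0.0187]
```

View pics/w2.png

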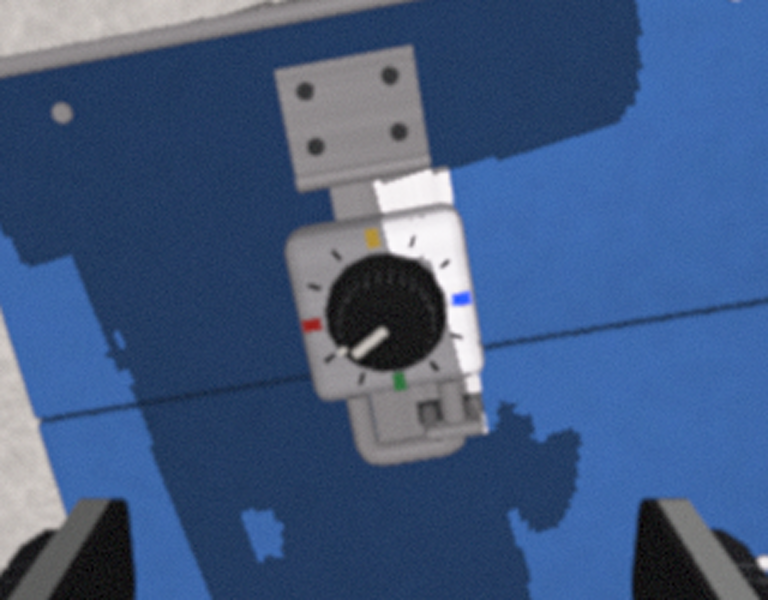

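Wrist crop: marks are yellow (373,238), blue (460,299), green (399,381) and red (311,325). The pointer's plate end is at (342,353), one large-mark third from red toward green. The staple and shackle are at (440,405).

```bash
python3 - <<'E'
from h import *
d=dict(np.load("w2.npz"))
f=lambda u,v,z:onz(d,u/2.4+160,v/2.4+60,z)[:2]
ye,gr,re,bl=[f(*p,.125) for p in((373,238),(399,381),(311,325),(460,299))]
c=(ye+gr+re+bl)/4;a=lambda v:np.degrees(np.arctan2(v[1],v[0]))
print("c",c,"sizes",np.linalg.norm(gr-ye),np.linalg.norm(bl-re),"x-yaw",a(gr-ye),"y-yaw",a(bl-re))
for z,p in((.129,(342,353)),(.144,(354,357)),(.144,(386,330))):
    q=f(*p,z);print(z,q-c,"pointer rel blue",a(q-c)-a(bl-re))
# case outline corners
k=np.array([f(*p,.125) for p in((287,232),(460,205),(484,368),(318,400))]);print(k.mean(0),np.linalg.norm(k[0]-k[1]),np.linalg.norm(k[1]-k[2]))
P=pts(d);k=P[(P[...,2]>.139)&(P[...,2]<.155)&(np.hypot(P[...,0]-.512,P[...,1]-.092)<.03)];print(len(k),k.mean(0),np.median(k[:,2]),k.min(0),k.max(0))
E
```

```text
c [0.51121297 0.09296528] sizes 0.04879438900543562 0.049020845435935594 x-yaw -6.281502450918768 y-yaw 84.01064082891482
0.129 [ 0.00827498 -0.01716894] pointer rel blue -148.27780016792212
0.144 [ 0.00590204 -0.01188112] pointer rel blue -147.59437416197463
0.144 [ 3.47254742e-04 -7.05901303e-05] pointer rel blue -95.50119039480116
[0.5088062  0.09415587] 0.05484392902992931 0.05468098975985013
1197 [0.50997436 0.09328797 0.14309945] 0.14322942049951443 [0.49580081 0.0781243  0.13904803] [0.52606939 0.10798975 0.14555533]
```

The pointer is at -150° from blue, so the dial needs +150° counter-clockwise. The mark sizes and heights agree. I'll pre-turn the gripper clockwise so the dial turn ends with the fingers closing along the padlock's y, which keeps joint 6 in range.

```bash
python3 -m pendant '[[[0,0,0,0,0,1,1],[0,0,0,0,0,1,1],[0,0,0,0,0,1,1],[0,0,0,0,0,1,1],[0,0,0,0,0,1,1],[0,0,0,0,0,1,1],[0,0,0,0,0,1,1],[0,0,0,0,0,1,1],[0,0,0,0,0,1,1],[0,0,0,0,0,1,1],[0,0,0,0,0,1,1],[0,0,0,0,0,1,1],[0,0,0,0,0,1,1],[0,0,0,0,0,1,1],[0,0,0,0,0,1,1],[0,0,0,0,0,1,1],[0,0,0,0,0,1,1],[0,0,0,0,0,1,1],[0,0,0,0,0,1,1],[0,0,0,0,0,1,1]]]'
python3 -m pendant '[[[0,0,0,0,0,0.32,1],[0,0,0,0,0,0,1],[0,0,0,0,0,0,1]]]'
python3 - <<'E'
from h import *
from station import monitor
go(.5108,.093,.155);print(monitor.sense()["q"])
E
```

```text
t: 11.3
tcp_pos: [0.5131, 0.0904, 0.2652]
tool_rot: [0.975, 0.224, -0.0, 0.0]
force: [-0.5, -0.2, -0.6]
finger_gap: 1.001
gripper_force: 0.0
t: 11.6
tcp_pos: [0.513, 0.0909, 0.2652]
tool_rot: [0.978, 0.208, -0.0, 0.0]
force: [0.3, 0.8, 0.2]
finger_gap: 0.999
gripper_force: 0.0
t 11.6 tcp [0.513  0.0909 0.2652] y-yaw deg -65.93 zaxis [-0. -0. -1.] F [0.3 0.8 0.2] gap 0.999 grip 0.0
shift total/0.8: [-0.0014 -0.0036  0.1378]
[-3.93779678e-02  3.62745168e-01  1.66769781e+00 -7.59508548e-05
  1.11127706e+00  1.11142255e+00]
```

```bash
python3 -m pendant '[[[-0.0014,-0.0036,0.04,0,0,0,1],[0,0,0.04,0,0,0,1],[0,0,0.04,0,0,0,1],[0,0,0.02,0,0,0,1],[0,0,0.01,0,0,0,0.7],[0,0,0,0,0,0,0.6],[0,0,0,0,0,0,0.6],[0,0,0,0,0,0,0.6]]]' 30
python3 - <<'E'
from h import *
go(.5108,.093,.145)
E
```

```text
t: 12.4
tcp_pos: [0.5116, 0.0937, 0.1464]
tool_rot: [0.978, 0.209, 0.001, 0.0]
force: [-0.6, -0.3, 0.1]
finger_gap: 0.605
gripper_force: 0.0
t 12.4 tcp [0.5116 0.0937 0.1464] y-yaw deg -65.91 zaxis [ 0.003 -0.    -1.   ] F [-0.6 -0.3  0.1] gap 0.605 grip 0.0
shift total/0.8: [-0.0013  0.0004  0.0018]
```

```bash
python3 -m pendant '[[[-0.0005,0,0.001,0,0,0,0],[0,0,0,0,0,0,0],[0,0,0,0,0,0,0],[0,0,0,0,0,0,0],[0,0,0,0,0,0,0],[0,0,0,0,0,0,0]]]' 30
python3 - <<'E'
from h import *
go(.5108,.093,.145)
E
```

```text
t: 13.0
tcp_pos: [0.511, 0.0932, 0.1455]
tool_rot: [0.978, 0.209, 0.001, 0.001]
force: [-1.3, -1.4, 5.7]
finger_gap: 0.315
gripper_force: 29.4
t 13.0 tcp [0.511  0.0932 0.1455] y-yaw deg -65.89 zaxis [ 0.002 -0.001 -1.   ] F [-1.3 -1.4  5.7] gap 0.315 grip 29.4
shift total/0.8: [-0.0003  0.0002  0.0007]
```

Knob gripped. Turning +150° (tool z negative).

```bash
python3 -m pendant '[[[0,0,0,0,0,-1,0],[0,0,0,0,0,-1,0],[0,0,0,0,0,-1,0],[0,0,0,0,0,-1,0],[0,0,0,0,0,-1,0],[0,0,0,0,0,-1,0],[0,0,0,0,0,-1,0],[0,0,0,0,0,-1,0],[0,0,0,0,0,-1,0],[0,0,0,0,0,-1,0],[0,0,0,0,0,-1,0],[0,0,0,0,0,-1,0],[0,0,0,0,0,-1,0],[0,0,0,0,0,-1,0],[0,0,0,0,0,-1,0],[0,0,0,0,0,-1,0],[0,0,0,0,0,-1,0],[0,0,0,0,0,-1,0],[0,0,0,0,0,-1,0],[0,0,0,0,0,-1,0]]]'
python3 -m pendant '[[[0,0,0,0,0,-0.91,0],[0,0,0,0,0,-0.91,0],[0,0,0,0,0,0,0],[0,0,0,0,0,0,0]]]'
python3 - <<'E'
from h import *
go(.5108,.093,.145)
E
```

```text
t: 15.0
tcp_pos: [0.5104, 0.0933, 0.1455]
tool_rot: [0.157, 0.988, -0.0, 0.0]
force: [-0.6, -1.6, 7.4]
finger_gap: 0.316
gripper_force: 29.5
t: 15.4
tcp_pos: [0.5104, 0.0932, 0.1455]
tool_rot: [0.051, 0.999, -0.0, 0.0]
force: [-1.9, -1.7, 7.8]
finger_gap: 0.313
gripper_force: 29.5
t 15.4 tcp [0.5104 0.0932 0.1455] y-yaw deg 84.13 zaxis [ 0.001 -0.001 -1.   ] F [-1.9 -1.7  7.8] gap 0.313 grip 29.5
shift total/0.8: [-0.0005 -0.0002  0.0007]
```

Turned exactly 150°. I'll release it, back up and look.

```bash
python3 -m pendant '[[[0,0,0,0,0,0,1],[0,0,0,0,0,0,1],[0,0,0,0,0,0,1],[0,0,0,0,0,0,1],[0,0,-0.03,0,0,0,1],[0,0,-0.05,0,0,0,1],[0,0,-0.05,0,0,0,1],[0,0,-0.02,0,0,0,1],[0,0,0,0,0,0,1],[0,0,0,0,0,0,1]]]'
python3 - <<'E'
from h import *
from station import eyes
d=eyes.snapshot("wrist");np.savez("w3.npz",**d)
go(.511,.093,.125)
cv2.imwrite("pics/w3.png",cv2.resize(d["pixels"][60:310,160:480,::-1],None,fx=2.4,fy=2.4,interpolation=2))
E
```

```text
t: 16.4
tcp_pos: [0.5097, 0.0937, 0.264]
tool_rot: [0.051, 0.999, 0.0, -0.0]
force: [0.3, -0.2, -0.7]
finger_gap: 0.998
gripper_force: 0.0
t 16.45 tcp [0.5093 0.0936 0.2632] y-yaw deg 84.11 zaxis [-0.003  0.    -1.   ] F [-0.9 -0.5 -0.5] gap 1.0 grip 0.0
shift total/0.8: [-0.0027 -0.0006  0.1728]
```

View pics/w3.png

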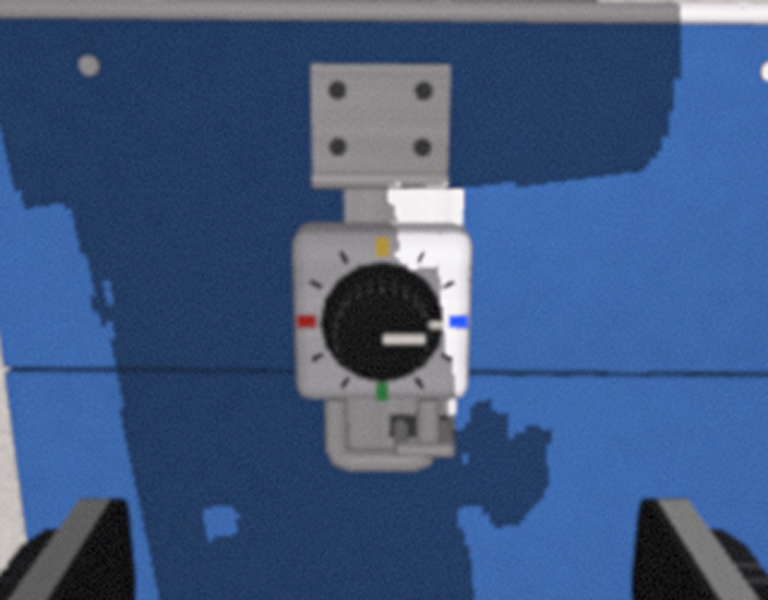

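The pointer is at (435,325), on the blue mark (458,322), and the lock is aligned with the gripper. Now I grip the case by its sides.

```bash
python3 -m pendant '[[[-0.001,-0.0006,0.05,0,0,0,1],[0,0,0.05,0,0,0,1],[0,0,0.04,0,0,0,1],[0,0,0.025,0,0,0,1],[0,0,0.0155,0,0,0,1],[0,0,0,0,0,0,1],[0,0,0,0,0,0,1]]]' 60
python3 -m pendant '[[[0,0,0,0,0,0,0.5],[0,0,0,0,0,0,0.4],[0,0,0,0,0,0,0.2],[0,0,0,0,0,0,0],[0,0,0,0,0,0,0],[0,0,0,0,0,0,0]]]'
python3 - <<'E'
from h import *
go(.511,.093,.118)
E
```

```text
t: 17.15
tcp_pos: [0.511, 0.093, 0.1199]
tool_rot: [0.051, 0.999, -0.0, -0.0]
force: [-0.6, -0.7, 0.3]
finger_gap: 0.998
gripper_force: 0.0
t: 17.75
tcp_pos: [0.5118, 0.093, 0.1217]
tool_rot: [0.051, 0.999, -0.0, 0.001]
force: [-0.6, -0.1, 5.3]
finger_gap: 0.663
gripper_force: 65.6
t 17.75 tcp [0.5118 0.093  0.1217] y-yaw deg 84.12 zaxis [ 0.003 -0.    -1.   ] F [-0.6 -0.1  5.3] gap 0.663 grip 65.6
shift total/0.8: [ 0.001  -0.0001  0.0046]
```

Case gripped. I'm pulling back along tool +x (the padlock's -x).

```bash
python3 -m pendant '[[[0.003,0,0,0,0,0,0],[0.003,0,0,0,0,0,0],[0.003,0,0,0,0,0,0],[0.003,0,0,0,0,0,0],[0.003,0,0,0,0,0,0],[0.003,0,0,0,0,0,0],[0.003,0,0,0,0,0,0],[0,0,0,0,0,0,0]]]' 60
python3 -m pendant '[[[0.003,0,0,0,0,0,0],[0.002,0,0,0,0,0,0],[0,0,0,0,0,0,0],[0,0,0,0,0,0,0]]]'
python3 - <<'E'
from h import *
go(.511,.093,.118)
E
```

```text
t: 18.55
tcp_pos: [0.5001, 0.0943, 0.1217]
tool_rot: [0.052, 0.999, 0.0, 0.007]
force: [8.1, -0.6, 1.0]
finger_gap: 0.661
gripper_force: 65.1
t: 18.95
tcp_pos: [0.4963, 0.0947, 0.1217]
tool_rot: [0.052, 0.999, 0.0, 0.007]
force: [9.5, -1.4, 0.1]
finger_gap: 0.661
gripper_force: 65.1
t 18.95 tcp [0.4963 0.0947 0.1217] y-yaw deg 84.09 zaxis [ 0.014 -0.001 -1.   ] F [ 9.5 -1.4  0.1] gap 0.661 grip 65.1
shift total/0.8: [-0.0184 -0.0002  0.0049]
```

```bash
python3 -m pendant '[[[0.003,0,0,0,0,0,0],[0.003,0,0,0,0,0,0],[0.002,0,0,0,0,0,0],[0,0,0,0,0,0,0],[0,0,0,0,0,0,0]]]' 
python3 - <<'E'
from h import *
go(.511,.093,.118)
E
```

```text
t: 19.45
tcp_pos: [0.4912, 0.0953, 0.1218]
tool_rot: [0.052, 0.999, 0.0, 0.008]
force: [11.1, -0.2, -1.4]
finger_gap: 0.663
gripper_force: 64.8
t 19.45 tcp [0.4912 0.0953 0.1218] y-yaw deg 84.08 zaxis [ 0.016 -0.001 -1.   ] F [11.1 -0.2 -1.4] gap 0.663 grip 64.8
shift total/0.8: [-0.0248 -0.0003  0.0051]
```

```bash
python3 -m pendant '[[[0.003,0,0,0,0,0,0],[0.003,0,0,0,0,0,0],[0,0,0,0,0,0,0]]]' 
python3 - <<'E'
from h import *
from station import eyes
go(.511,.093,.118)
d=eyes.snapshot("top");np.savez("t4.npz",**d)
w=eyes.snapshot("wrist");np.savez("w4.npz",**w)
cv2.imwrite("pics/c4.png",np.hstack([cv2.resize(w["pixels"][60:310,240:400,::-1],(384,600)),cv2.resize(d["pixels"][225:300,240:288,::-1],(384,600))]))
E
```

```text
t: 19.75
tcp_pos: [0.4907, 0.0954, 0.1219]
tool_rot: [0.052, 0.999, 0.0, 0.013]
force: [17.3, -1.5, -7.8]
finger_gap: 0.66
gripper_force: 66.1
t 19.75 tcp [0.4907 0.0954 0.1219] y-yaw deg 84.04 zaxis [ 0.025 -0.001 -1.   ] F [17.3 -1.5 -7.8] gap 0.66 grip 66.1
shift total/0.8: [-0.0254 -0.0003  0.0055]
```

View pics/c4.png

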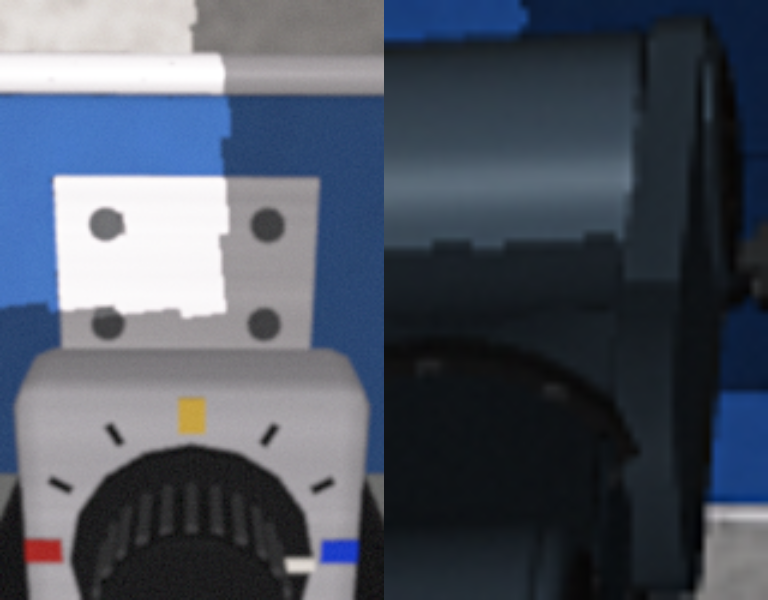

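Left half (wrist): the case has slid back by the hasp plate at (190,260), with the pointer still at blue (340,552). The right half (top) is blocked by the arm. After 21 mm of travel the force rises, so the shackle is fully out. Next I slide forward until the staple sits in the gap.

```bash
python3 -m pendant '[[[-0.008,0,0,0,0,0,0],[-0.008,0,0,0,0,0,0],[-0.008,0,0,0,0,0,0],[-0.008,0,0,0,0,0,0],[-0.008,0,0,0,0,0,0],[-0.005,0,0,0,0,0,0],[0,0,0,0,0,0,0],[0,0,0,0,0,0,0]]]' 
python3 - <<'E'
from h import *
go(.5225,.092,.122)
E
```

```text
t: 20.65
tcp_pos: [0.4937, 0.0949, 0.1217]
tool_rot: [0.051, 0.998, 0.0, -0.022]
force: [-35.4, 2.4, 48.3]
finger_gap: 0.661
gripper_force: 72.7
t 20.65 tcp [0.4937 0.0949 0.1217] y-yaw deg 84.18 zaxis [-0.044  0.002 -0.999] F [-35.4   2.4  48.3] gap 0.661 grip 72.7
shift total/0.8: [-0.0361  0.     -0.002 ]
```

It's jammed: the lock has tipped front-down and presses on the hasp (Fz 48 N). I'll ease the command back to where the arm is, slightly higher.

```bash
python3 -m pendant '[[[0.015,0,-0.001,0,0,0,0],[0.015,0,-0.001,0,0,0,0],[0.006,0,-0.001,0,0,0,0],[0,0,0,0,0,0,0],[0,0,0,0,0,0,0]]]' 
python3 - <<'E'
from h import *
from station import eyes,monitor
go(.5225,.092,.122);print(monitor.sense()["ft_torque"])
d=eyes.snapshot("side");cv2.imwrite("pics/s5.png",cv2.resize(d["pixels"][190:310,250:400,::-1],(750,600),interpolation=2))
E
```

```text
t: 21.15
tcp_pos: [0.4914, 0.0952, 0.1227]
tool_rot: [0.052, 0.999, 0.0, 0.005]
force: [7.6, -0.8, -5.7]
finger_gap: 0.661
gripper_force: 67.2
t 21.15 tcp [0.4914 0.0952 0.1227] y-yaw deg 84.07 zaxis [ 0.011 -0.    -1.   ] F [ 7.6 -0.8 -5.7] gap 0.661 grip 67.2
shift total/0.8: [-0.0391  0.0001  0.0013]
[-0.13208558 -1.17089209 -0.00350642]
```

View pics/s5.png

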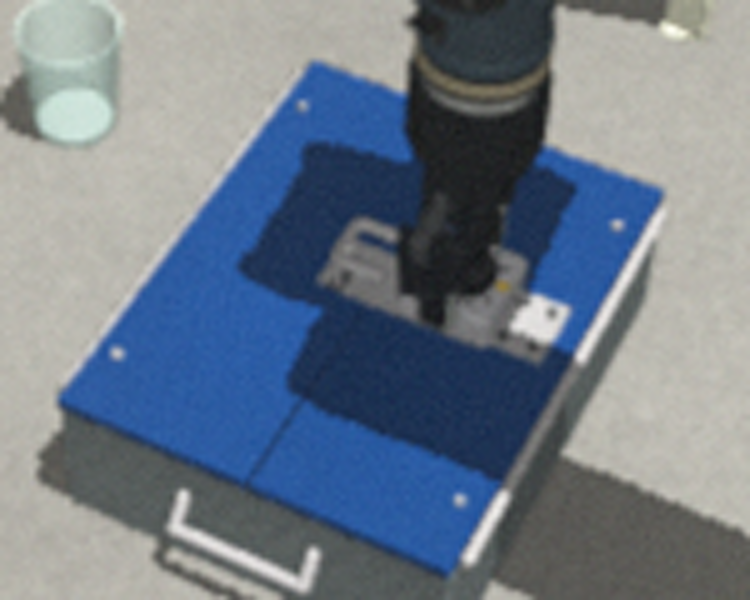

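The side crop shows the shackle drawn out, with the bow at (375,230) and the staple at (345,280). The command is relaxed, so I'll advance again in small steps while watching the force.

```bash
python3 -m pendant '[[[-0.005,0,0,0,0,0,0],[-0.003,0,0,0,0,0,0],[0,0,0,0,0,0,0]]]' 
python3 -m pendant '[[[-0.004,0,0,0,0,0,0],[-0.002,0,0,0,0,0,0],[0,0,0,0,0,0,0]]]'
```

```text
t: 21.5
tcp_pos: [0.492, 0.0949, 0.1218]
tool_rot: [0.051, 0.999, 0.0, -0.001]
force: [0.8, 0.2, -5.4]
finger_gap: 0.66
gripper_force: 67.5
t: 21.8
tcp_pos: [0.4974, 0.0944, 0.1223]
tool_rot: [0.051, 0.999, -0.0, -0.0]
force: [0.2, 1.0, -5.2]
finger_gap: 0.661
gripper_force: 67.5
```

Free now. Continuing.

```bash
python3 -m pendant '[[[-0.005,0,0,0,0,0,0],[-0.005,0,0,0,0,0,0],[-0.002,0,0,0,0,0,0],[0,0,0,0,0,0,0]]]' 
python3 -m pendant '[[[-0.004,0,0,0,0,0,0],[-0.004,0,0,0,0,0,0],[-0.002,0,0,0,0,0,0],[0,0,0,0,0,0,0]]]'
```

```text
t: 22.2
tcp_pos: [0.5077, 0.0934, 0.1226]
tool_rot: [0.051, 0.999, 0.0, 0.0]
force: [0.1, -0.3, -4.8]
finger_gap: 0.656
gripper_force: 67.5
t: 22.6
tcp_pos: [0.5155, 0.0926, 0.1226]
tool_rot: [0.051, 0.999, 0.0, 0.0]
force: [-0.9, 0.0, -4.0]
finger_gap: 0.655
gripper_force: 67.5
```

```bash
python3 -m pendant '[[[-0.004,0,0,0,0,0,0],[-0.004,0,0,0,0,0,0],[0,0,0,0,0,0,0],[0,0,0,0,0,0,0]]]' 
python3 - <<'E'
from h import *
go(.5224,.092,.122)
E
```

```text
t: 23.0
tcp_pos: [0.5215, 0.0919, 0.1225]
tool_rot: [0.051, 0.999, 0.0, -0.0]
force: [-0.3, 0.1, -5.4]
finger_gap: 0.661
gripper_force: 67.5
t 23.0 tcp [0.5215 0.0919 0.1225] y-yaw deg 84.11 zaxis [-0.  0. -1.] F [-0.3  0.1 -5.4] gap 0.661 grip 67.5
shift total/0.8: [-0.0012  0.0002  0.0006]
```

Free there. I'll lift a little first and watch the force for a snag.

```bash
python3 -m pendant '[[[-0.0005,0,-0.004,0,0,0,0],[0,0,-0.005,0,0,0,0],[0,0,0,0,0,0,0]]]' 
```

```text
t: 23.3
tcp_pos: [0.5222, 0.092, 0.1304]
tool_rot: [0.051, 0.999, 0.0, 0.001]
force: [-0.4, 0.4, -5.1]
finger_gap: 0.658
gripper_force: 67.5
```

```bash
python3 -m pendant '[[[0,0,-0.006,0,0,0,0],[0,0,-0.012,0,0,0,0],[0,0,-0.02,0,0,0,0],[0,0,-0.03,0,0,0,0],[0,0,-0.04,0,0,0,0],[0,0,-0.035,0,0,0,0],[0,0,-0.015,0,0,0,0],[0,0,0,0,0,0,0],[0,0,0,0,0,0,0],[0,0,0,0,0,0,0],[0,0,0,0,0,0,0],[0,0,0,0,0,0,0]]]'
python3 - <<'E'
from h import *
from station import eyes
d=eyes.snapshot("side");go(.5222,.092,.255)
cv2.imwrite("pics/s6.png",cv2.resize(d["pixels"][110:310,225:475,::-1],(750,600),interpolation=2))
E
```

```text
t: 24.5
tcp_pos: [0.5213, 0.0919, 0.255]
tool_rot: [0.051, 0.999, -0.0, -0.001]
force: [-0.2, -0.2, -5.0]
finger_gap: 0.66
gripper_force: 67.5
t 24.55 tcp [0.5215 0.0919 0.2552] y-yaw deg 84.11 zaxis [-0.002  0.    -1.   ] F [-0.8  0.4 -4.6] gap 0.658 grip 67.5
shift total/0.8: [-0.0009  0.0002  0.0003]
```

View pics/s6.png

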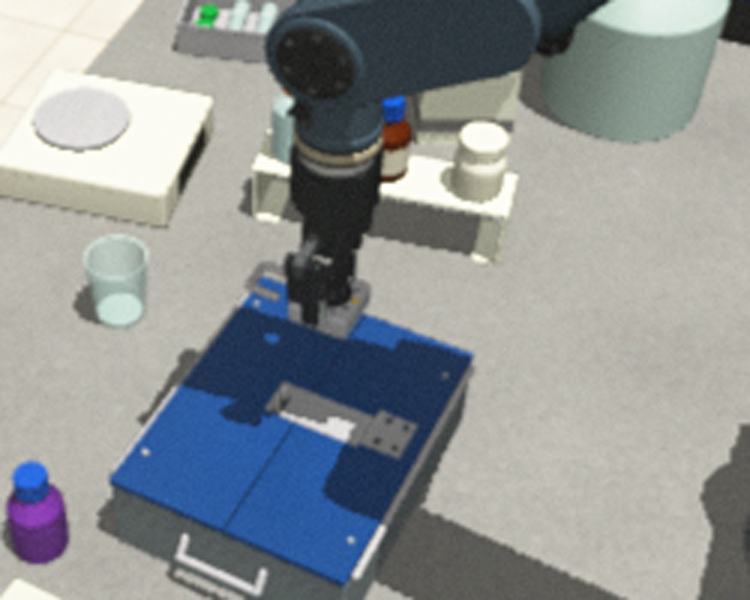

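The lock hangs level at (330,300), with the open shackle at (265,280). The staple is free at (285,395), and the amber bottle stands on the step at (393,150). The force equals the lock's weight, so I'm handing in.

```bash
python3 -c "
from station import job
print(job.sign_off())"
```

```text
the job is handed in; nothing more can be done
None
```

The job is handed in, verdict not reported: the amber bottle stands on the step, the dial is at blue, and the padlock is off the staple, held with its shackle open and dial up, about 13 cm above the lid, after one brief jam while unhooking (35 N sideways, 48 N vertical at the wrist).

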